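# Bring a scoop of grinding balls over the milling jar

## Task

With the scoop that lies in the shallow tray, scoop up at least three of the white grinding balls and carry them over to the open milling jar on the balance, on the other side of the bottle rack. Finish holding the loaded scoop still in the gripper, the middle of its lip over the middle of the jar's mouth and one to three centimetres above the rim, ready to be tipped in once the balance has been zeroed, so do not tip any in yet and never touch the jar or the balance. Spill nothing: every ball must end in the scoop or in the tray, and the bottles and the jar's lid are to be left as they stand.

Things in the scene. Friction and masses are not known exactly. Their poses are not given: they have to be found in the camera images.
- scoop: Bare steel scoop, about 130 g, loose, flat in the tray's near half. Origin: centre of the underside of its flat-floored bowl; x from handle to pouring lip, z up. Bowl 80 mm long (x -40 to 40), 72 mm wide outside, sheet 2 mm; open above and at the front (+x), where the floor ends in a straight lip; back wall 50 mm high, sides 50 mm at the back sloping to nothing at the lip.
- scoop_grip (a point): On the axis of the scoop's handle, at (-85, 0, 58) mm in the scoop's frame: a place to pinch it from above. The handle is a bar 18 mm wide with flat upright sides, 16 mm high; it leaves the bowl's back wall at (-40, 0, 46) mm, runs straight back 115 mm rising 15 degrees, and passes over the tray's near wall.
- scoop_lip (a point): Middle of the scoop's pouring lip, at (40, 0, 0) mm in the scoop's frame, on the underside.
- scoop_bowl (a point): Middle of the scoop's bowl, at (0, 0, 16) mm in the scoop's frame; a ball whose centre is within 45 mm of it lies in the scoop.
- tray: Fixed shallow grey plastic tray, 236 x 116 mm outside, walls 3 mm thick and 30 mm high, floor 3 mm thick. Origin: centre of its underside; x along its length, away from the robot, z up. The scoop lies at its near end (-x), handle towards the robot; the balls lie in its far half.
- ball0: One of six alike white ceramic grinding balls, 25 mm across, 30 g, smooth, rolling freely on the tray's floor (friction of ball, tray and scoop on one another about 0.25). Origin: its centre.
- ball1: One of six alike white ceramic grinding balls, 25 mm across, 30 g, smooth, rolling freely on the tray's floor (friction of ball, tray and scoop on one another about 0.25). Origin: its centre.
- ball2: One of six alike white ceramic grinding balls, 25 mm across, 30 g, smooth, rolling freely on the tray's floor (friction of ball, tray and scoop on one another about 0.25). Origin: its centre.
- ball3: One of six alike white ceramic grinding balls, 25 mm across, 30 g, smooth, rolling freely on the tray's floor (friction of ball, tray and scoop on one another about 0.25). Origin: its centre.
- ball4: One of six alike white ceramic grinding balls, 25 mm across, 30 g, smooth, rolling freely on the tray's floor (friction of ball, tray and scoop on one another about 0.25). Origin: its centre.
- ball5: One of six alike white ceramic grinding balls, 25 mm across, 30 g, smooth, rolling freely on the tray's floor (friction of ball, tray and scoop on one another about 0.25). Origin: its centre.
- balance: Fixed top-loading balance on the other side of the bottle rack from the tray (tray and balance may swap sides). Origin: under the centre of its round weighing pan, at bench height; the case reaches 215 mm towards the robot (-x), 105 mm away from it and 100 mm to each side, under 56 mm high; the pan is 160 mm across, its top 68 mm high.
- jar: Round open steel milling jar, 100 mm across outside, 88 mm inside, 80 mm high, 0.75 kg, loose, standing upright and empty on the balance's pan. Origin: centre of its underside, z up.
- jar_mouth (a point): Centre of the jar's mouth, level with its rim (80 mm above the jar's underside, about 148 mm above the bench).
- rack: Fixed white bottle rack between tray and balance, 300 mm long (x, away from the robot), 86 mm wide, 55 mm high, with three bottles standing in a row in it. Origin: centre of its underside.
- bottle0: Capped bottle, 68 mm across, 175 mm high, loose in the rack, its top about 179 mm above the bench. Origin: centre of its underside.
- bottle1: Capped bottle, 68 mm across, 165 mm high, loose in the rack, its top about 169 mm above the bench. Origin: centre of its underside.
- bottle2: Capped bottle, 68 mm across, 180 mm high, loose in the rack, its top about 184 mm above the bench. Origin: centre of its underside.
- jar_lid: The jar's steel lid, 104 mm across and 26 mm high with its knob, lying loose on the bench beyond the rack. Origin: centre of its underside.

How it is judged:
On the way:
1. the scoop, with at least three balls in it, has been lifted out of the tray (its lip at least 90 mm above the bench) ((distance between each of ball0, ball1, ball2 and scoop_bowl below 0.045 m or distance between each of ball0, ball1, ball3 and scoop_bowl below 0.045 m or distance between each of ball0, ball1, ball4 and scoop_bowl below 0.045 m or distance between each of ball0, ball1, ball5 and scoop_bowl below 0.045 m or distance between each of ball0, ball2, ball3 and scoop_bowl below 0.045 m or distance between each of ball0, ball2, ball4 and scoop_bowl below 0.045 m or distance between each of ball0, ball2, ball5 and scoop_bowl below 0.045 m or distance between each of ball0, ball3, ball4 and scoop_bowl below 0.045 m or distance between each of ball0, ball3, ball5 and scoop_bowl below 0.045 m or distance between each of ball0, ball4, ball5 and scoop_bowl below 0.045 m or distance between each of ball1, ball2, ball3 and scoop_bowl below 0.045 m or distance between each of ball1, ball2, ball4 and scoop_bowl below 0.045 m or distance between each of ball1, ball2, ball5 and scoop_bowl below 0.045 m or distance between each of ball1, ball3, ball4 and scoop_bowl below 0.045 m or distance between each of ball1, ball3, ball5 and scoop_bowl below 0.045 m or distance between each of ball1, ball4, ball5 and scoop_bowl below 0.045 m or distance between each of ball2, ball3, ball4 and scoop_bowl below 0.045 m or distance between each of ball2, ball3, ball5 and scoop_bowl below 0.045 m or distance between each of ball2, ball4, ball5 and scoop_bowl below 0.045 m or distance between each of ball3, ball4, ball5 and scoop_bowl below 0.045 m) and height (world z) of scoop_lip above 0.09 m), for 0.3 s.
At the end, for the whole second after the job is handed in: Fingers hold the scoop still (under 30 mm/s), 3 or more balls in it; its lip's middle is within 20 mm horizontally of the mouth's centre and 4 to 40 mm above the rim; the scoop touches no jar, balance, rack, bottle or tray; every ball is in scoop or tray ((distance between each of ball0, ball1, ball2 and scoop_bowl below 0.045 m or distance between each of ball0, ball1, ball3 and scoop_bowl below 0.045 m or distance between each of ball0, ball1, ball4 and scoop_bowl below 0.045 m or distance between each of ball0, ball1, ball5 and scoop_bowl below 0.045 m or distance between each of ball0, ball2, ball3 and scoop_bowl below 0.045 m or distance between each of ball0, ball2, ball4 and scoop_bowl below 0.045 m or distance between each of ball0, ball2, ball5 and scoop_bowl below 0.045 m or distance between each of ball0, ball3, ball4 and scoop_bowl below 0.045 m or distance between each of ball0, ball3, ball5 and scoop_bowl below 0.045 m or distance between each of ball0, ball4, ball5 and scoop_bowl below 0.045 m or distance between each of ball1, ball2, ball3 and scoop_bowl below 0.045 m or distance between each of ball1, ball2, ball4 and scoop_bowl below 0.045 m or distance between each of ball1, ball2, ball5 and scoop_bowl below 0.045 m or distance between each of ball1, ball3, ball4 and scoop_bowl below 0.045 m or distance between each of ball1, ball3, ball5 and scoop_bowl below 0.045 m or distance between each of ball1, ball4, ball5 and scoop_bowl below 0.045 m or distance between each of ball2, ball3, ball4 and scoop_bowl below 0.045 m or distance between each of ball2, ball3, ball5 and scoop_bowl below 0.045 m or distance between each of ball2, ball4, ball5 and scoop_bowl below 0.045 m or distance between each of ball3, ball4, ball5 and scoop_bowl below 0.045 m) and (distance between ball0 and scoop_bowl below 0.045 m or (x of ball0 in the frame of tray between -0.116 and 0.116 m and y of ball0 in the frame of tray between -0.056 and 0.056 m and z of ball0 in the frame of tray below 0.06 m)) and (distance between ball1 and scoop_bowl below 0.045 m or (x of ball1 in the frame of tray between -0.116 and 0.116 m and y of ball1 in the frame of tray between -0.056 and 0.056 m and z of ball1 in the frame of tray below 0.06 m)) and (distance between ball2 and scoop_bowl below 0.045 m or (x of ball2 in the frame of tray between -0.116 and 0.116 m and y of ball2 in the frame of tray between -0.056 and 0.056 m and z of ball2 in the frame of tray below 0.06 m)) and (distance between ball3 and scoop_bowl below 0.045 m or (x of ball3 in the frame of tray between -0.116 and 0.116 m and y of ball3 in the frame of tray between -0.056 and 0.056 m and z of ball3 in the frame of tray below 0.06 m)) and (distance between ball4 and scoop_bowl below 0.045 m or (x of ball4 in the frame of tray between -0.116 and 0.116 m and y of ball4 in the frame of tray between -0.056 and 0.056 m and z of ball4 in the frame of tray below 0.06 m)) and (distance between ball5 and scoop_bowl below 0.045 m or (x of ball5 in the frame of tray between -0.116 and 0.116 m and y of ball5 in the frame of tray between -0.056 and 0.056 m and z of ball5 in the frame of tray below 0.06 m)) and horizontal distance between scoop_lip and jar_mouth below 0.02 m and z of scoop_lip in the frame of jar_mouth between 0.004 and 0.04 m and contact force between the fingers and scoop above 1 N and linear speed of scoop below 0.03 m/s and contact force between scoop and jar below 0.1 N and contact force between scoop and balance below 0.1 N and contact force between scoop and rack below 0.1 N and contact force between scoop and bottle0 below 0.1 N and contact force between scoop and bottle1 below 0.1 N and contact force between scoop and bottle2 below 0.1 N and contact force between scoop and tray below 0.1 N); the arm keeps its last pose, push and grip.
It fails at once if the jar or the balance is touched (over 0.5 N) by the scoop or the robot (contact force between any of scoop, the fingers, the arm and jar above 0.5 N or contact force between any of scoop, the fingers, the arm and balance above 0.5 N).
It fails at once if the jar is shifted by more than 10 mm (distance of jar from where it was at the start of the episode above 0.01 m).
It fails at once if a bottle or the jar's lid is shifted by more than 20 mm or a bottle tipped (distance of any of bottle0, bottle1, bottle2, jar_lid from where it was at the start of the episode above 0.02 m or angle between any of bottle0, bottle1, bottle2's own z axis and vertical above 0.25 rad).
It also fails if it takes over 58 s, if anything falls off the work surface, if the arm or the gripper's body presses on something with over 40 N, if the wrist force passes 120 N, or if a joint passes its speed limit or range.

## Robot

A 7-joint arm with a two-finger parallel gripper is mounted at the origin on the work surface. World frame = base frame: x ahead of the robot, y to its left, z up, the work surface at z = 0. Lengths are in m, angles in rad, forces in N, time in s.
With the tool pointing down it reaches from about 0.4 to 0.9 m from the base axis. Payload 5.5 kg.
Tool frame: the origin (TCP) lies midway between the tips of the shut fingers; the grasp point (between the pads) lies 19 mm behind it (manip.grip_depth is the distance from the TCP to the grasp point, in m); z points along the fingers, y is the line along which they close (so a half turn about z gives the same grasp; the last joint's range is limited). The gripper opens to 92 mm and grips with 3 to 60 N. Pads are 19 mm wide; open, the fingers measure 130 mm over their backs; the gripper's body (75 mm by 190 mm) begins 47 mm behind the grasp point.
Start: joints at [1.391, 0.501, -0.427, 1.55, 0.221, 1.138, -0.21], TCP at [0.279, -0.587, 0.227] pointing down, gripper open.
Joint ranges: [-2.88, 2.88], [-0.31, 2.03], [-1.54, 1.56], [0.2, 2.42], [-1.41, 4.55], [0.19, 2.02], [-2.57, 2.57]. Speed limits (rad/s): [2.57, 2.57, 3.14, 3.14, 3.14, 3.14, 3.14].

## Interface

Orientations are given as a unit quaternion [x, y, z, w].
In Python, from bench import manip, effector, viewer gives the robot as it stands. Calls block until the motion is done:
- manip.move_pose(position, orientation): joint-space move of the TCP to a pose.
- manip.servo_line(position, ori=None, vel=0.15): straight line of the TCP; ori=None keeps the orientation; vel is the mean speed in m/s.
- manip.movej(angles): joint-space move.
- effector.open_jaws() and effector.close(f_grip=None): open the fingers fully, or close them until they stop; f_grip is the grip in N (None keeps the last).
- manip.sleep(seconds).
- manip.solve_ik(position, orientation): joint angles nearest the present ones, or None.
- viewer.get_image(name): name is "scene" or "top" or "wrist"; returns the picture (420x560x3 uint8, red, green, blue); there is no depth.
- viewer.get_calibration(name): a dict with "vfov" (degrees; the focal length in pixels is half the picture's height over the tangent of half this angle, whatever the lens; pixels are square), "cx", "cy" (the principal point, pixels), "eye" and "attitude" of the camera in the world. Camera axes: x right, y down, z forward; pixel columns grow to the right and rows downward; lengths in m; the calibration is good to about 2 mm. A picture is of the moment at which its call begins: read the wrist's pose just before it. get_calibration takes no time and is no camera call; for the wrist camera it gives the pose at the moment of the call.
A pose or a line that the arm cannot do raises manip.PlanningError and nothing moves.
- manip.hand_in(): hands the job in; it is judged then, once.
Readings, each from a call of its own:
- manip.current_clock(): time.
- manip.current_q(): joint angles.
- manip.current_joint_velocities(): joint speeds.
- manip.current_tau(): joint torques, N m.
- manip.current_tool_pos(): TCP position.
- manip.current_tcp_rot(): TCP orientation.
- manip.current_force(): force on the tool from outside, world axes, zero at the start.
- manip.current_wrist_torque(): the same for the moment, N m.
- manip.current_finger_gap(): finger opening in m.
- manip.current_gripper_force(): force on a finger pad.
Only numpy, scipy, OpenCV 4.12 (cv2) and the standard library are available. Lean on these libraries where they do the work, as an engineer would, in place of code of your own. Each camera call takes 0.05 s, during which the arm holds its last target. There are 200 camera calls.

## Working session

There is one attempt and no reset: what is moved stays moved. The work goes in short steps, each a Python script; the robot and the scene stay as the last script left them, time stands still between calls to the robot, and variables do not carry over. Pictures are saved under pics/ and viewed, at most 11 in all, crops included, and the job is handed in when it is done.

```bash
ls; mkdir -p pics
python3 - <<'E'
from bench import manip, effector, viewer
import cv2
for n in ("scene","top"):
    cv2.imwrite(f"pics/{n}0.png",viewer.get_image(n)[:,:,::-1])
    print(n,viewer.get_calibration(n))
print(viewer.get_calibration("wrist"),manip.current_tcp_rot(),manip.current_tool_pos(),manip.current_clock())
E
```

```text
pics
scene {'vfov': 42.613096610548496, 'cx': 290.4525221356752, 'cy': 208.96057448780877, 'eye': array([0.96131163, 0.50568639, 0.96846462]), 'attitude': array([ 0.30338819,  0.90254735, -0.29147079, -0.09169878])}
top {'vfov': 55.68327542608635, 'cx': 268.4916220910815, 'cy': 208.77257087931926, 'eye': array([ 0.55325328, -0.02034698,  0.90063292]), 'attitude': array([ 0.71356284, -0.70014079,  0.01773132, -0.01779178])}
{'vfov': 69.34253147023342, 'cx': 281.97672532909854, 'cy': 212.30728514646253, 'eye': array([ 0.33901719, -0.55609706,  0.38388806]), 'attitude': array([ 0.83830029, -0.52965001, -0.07005483,  0.10870059])} [ 9.75592272e-01  2.19588180e-01 -1.64180865e-04 -8.50536329e-04] [ 0.27817394 -0.58678279  0.22578659] 0.1
```

View pics/top0.png

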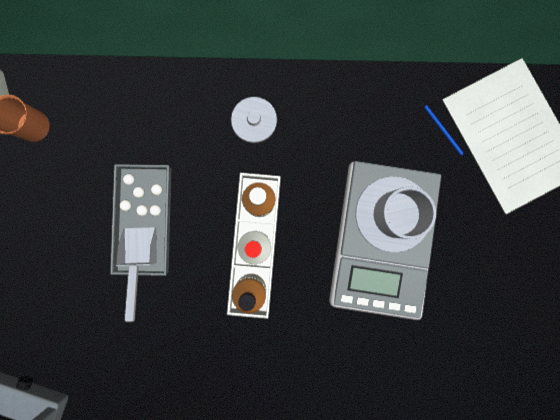

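View pics/scene0.png

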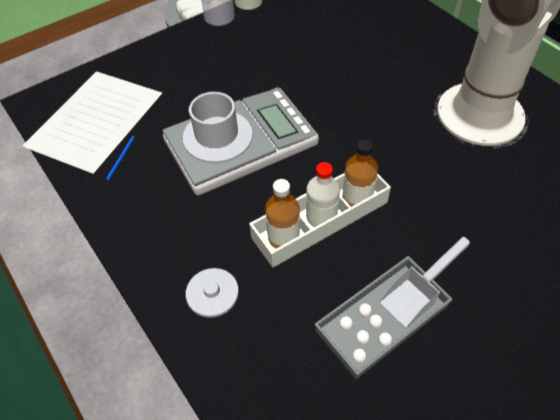

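The top view shows the tray at left (corners near (115,165), (168,165), (112,274), (168,274)), six balls at rows 180–210, and the scoop bowl near (139,245) with its handle running to (130,318). The rack is in the middle and the jar rim is near (408,213). The scene view agrees, with the balls near (346–385, 310–355) and the jar mouth near (214,105).

```bash
cat > h.py <<'E'
import numpy as np, cv2
from scipy.spatial.transform import Rotation as R
from bench import manip, effector, viewer
def grab(n,fn=None):
    c=viewer.get_calibration(n); im=viewer.get_image(n)
    if fn: cv2.imwrite(f"pics/{fn}.png",im[:,:,::-1]); np.save(f"pics/{fn}.npy",{'c':c},allow_pickle=True)
    return im,c
def load(fn): return cv2.imread(f"pics/{fn}.png")[:,:,::-1],np.load(f"pics/{fn}.npy",allow_pickle=True).item()['c']
def ray(c,p):
    f=210/np.tan(np.radians(c['vfov'])/2); p=np.atleast_2d(p).astype(float)
    d=np.c_[(p[:,0]-c['cx'])/f,(p[:,1]-c['cy'])/f,np.ones(len(p))]
    return R.from_quat(c['attitude']).apply(d)
def onz(c,p,z):
    d=ray(c,p); return c['eye']+d*((z-c['eye'][2])/d[:,2])[:,None]
def proj(c,P):
    f=210/np.tan(np.radians(c['vfov'])/2)
    q=R.from_quat(c['attitude']).inv().apply(np.atleast_2d(P)-c['eye']); return np.c_[f*q[:,0]/q[:,2]+c['cx'],f*q[:,1]/q[:,2]+c['cy']]
def tri(c1,p1,c2,p2):
    a,b=ray(c1,p1)[0],ray(c2,p2)[0]; a/=np.linalg.norm(a); b/=np.linalg.norm(b)
    A=np.c_[a,-b]; s=np.linalg.lstsq(A,c2['eye']-c1['eye'],rcond=None)[0]
    P,Q=c1['eye']+s[0]*a,c2['eye']+s[1]*b; return (P+Q)/2,np.linalg.norm(P-Q)
def balls(im,lo=190):
    m=(im.min(2)>lo).astype(np.uint8); n,_,st,ce=cv2.connectedComponentsWithStats(m)
    return [(ce[i].round(1),st[i,4],st[i,2:4]) for i in range(1,n) if st[i,4]>20]
E
cat > a.py <<'E'
from h import *
ct=viewer.get_calibration('top'); cs=viewer.get_calibration('scene')
print('base in scene',proj(cs,[0,0,0]))
print('tray rim',onz(ct,[(115,165),(168,165),(112,274),(168,274)],.03).round(3).tolist())
print('tri jar rim ctr',tri(ct,(408,213),cs,(214,107)),'handle end',tri(ct,(130,318),cs,(466,241)),'cap2',tri(ct,(257,196),cs,(281,187)))
cw=viewer.get_calibration('wrist'); T=R.from_quat(manip.current_tcp_rot())
print('cam in tool',T.inv().apply(cw['eye']-manip.current_tool_pos()),(T.inv()*R.from_quat(cw['attitude'])).as_matrix().round(3).tolist())
for p in ([.36,.27,.26],[.42,-.27,.30],[.49,.27,.3],[.42,.0,.3]):
    print(p,manip.solve_ik(p,[1,0,0,0]))
E
python3 a.py
```

```text
base in scene [[479.32262363 114.23761618]]
tray rim [[0.687, 0.32, 0.03], [0.689, 0.203, 0.03], [0.449, 0.318, 0.03], [0.451, 0.196, 0.03]]
tri jar rim ctr (array([ 0.58740708, -0.28171342,  0.15444075]), np.float64(0.001039428775676951)) handle end (array([0.36513119, 0.25889522, 0.08082503]), np.float64(0.003217600293764682)) cap2 (array([0.6130762 , 0.00065294, 0.18167562]), np.float64(0.0022240856922900788))
cam in tool [ 0.06813159 -0.00193149 -0.15809474] [[0.001, -0.967, -0.257], [1.0, 0.001, -0.0], [0.001, -0.257, 0.967]]
[0.36, 0.27, 0.26] [-0.50658293  0.07975354 -0.20666041  1.99522593  0.01865365  1.06837668
 -2.29238465]
[0.42, -0.27, 0.3] [ 1.01319129  0.16256299 -0.55159036  1.82776196  0.09199206  1.17654743
 -1.13871035]
[0.49, 0.27, 0.3] [-0.56382517  0.24205691  0.01460331  1.70686383 -0.00376632  1.19269917
 -2.1190535 ]
[0.42, 0.0, 0.3] [ 1.03348992  0.00515478 -1.08218493  1.98018315  0.00496682  1.15899436
 -1.62147388]
```

Run:
```python
from h import *
q=[1,0,0,0]
for fn,p in (('j1',[.50,-.25,.34]),('j2',[.50,-.17,.34]),('t1',[.52,.22,.27]),('t2',[.52,.30,.27])):
    manip.move_pose(p,q); manip.sleep(.2); grab('wrist',fn); print(fn,manip.current_clock(),manip.current_tool_pos())
for a in ('j','t'): 
    cv2.imwrite(f'pics/{a}v.png',cv2.resize(np.hstack([cv2.imread(f'pics/{a}{i}.png') for i in (1,2)]),None,fx=.714,fy=.714))
```

```text
j1 1.9 [ 0.49959324 -0.2508593   0.33962152]
j2 2.5667 [ 0.49979213 -0.17139482  0.33976685]
t1 4.2917 [0.52052855 0.21896525 0.27009903]
t2 4.9583 [0.52066252 0.29844151 0.26989542]
```

View pics/t1.png

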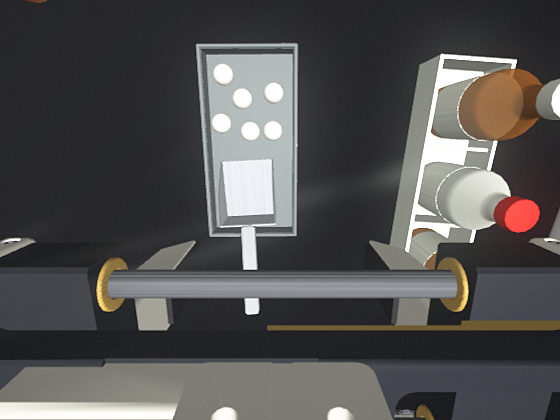

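View pics/jv.png

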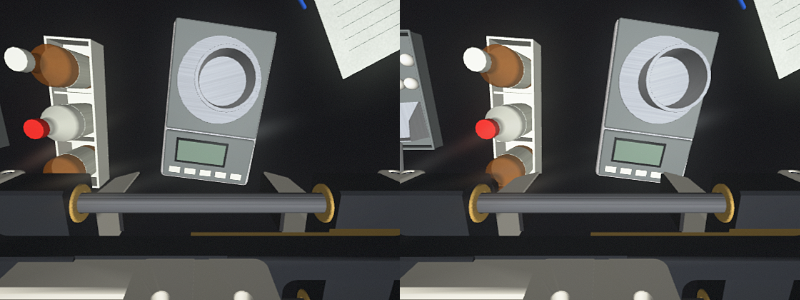

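The wrist view shows the tray with balls at (223,74) to (272,131), the scoop lip around (222–272,160), and the handle from (247,228) to (252,312). The jar mouth is clear in both views. I'll enlarge crops to pick edges.

Run:
```python
from h import *
c={}
for fn in('t1','t2'):
    im,c[fn]=load(fn); b=[x for x in balls(im,150) if 100<x[1]<600 and 30<x[0][1]<145]; print(fn,[(x[0].tolist(),int(x[1])) for x in b])
    if fn=='t1': B1=b
    P=[onz(c[fn],x[0],.0155)[0] for x in b]; print(np.round(P,4).tolist())
t1,t2,j1,j2=[load(f)[0] for f in('t1','t2','j1','j2')]
z=lambda i,x,y,w,h,s:cv2.resize(i[y:y+h,x:x+w],None,fx=s,fy=s,interpolation=cv2.INTER_CUBIC)
print(proj(c['t2'],[.53,.26,.03]))
x2=int(proj(c['t2'],[.53,.26,.03])[0,0])-70
A=np.hstack([z(t1,180,30,130,300,2),z(t2,x2,30,130,300,2)]); 
B=np.vstack([z(j1,240,40,140,120,2),z(j2,310,40,140,120,2)]); B=np.vstack([B,np.zeros((600-B.shape[0],B.shape[1],3),np.uint8)])
cv2.imwrite('pics/comp.png',np.hstack([A,B])[:,:,::-1]); print(x2,A.shape)
```

```text
t1 [([555.9, 100.6], 211)]
[[0.626, -0.131, 0.0155]]
t2 []
[]
[[312.13716536 177.25104441]]
242 (600, 520, 3)
```

View pics/comp.png

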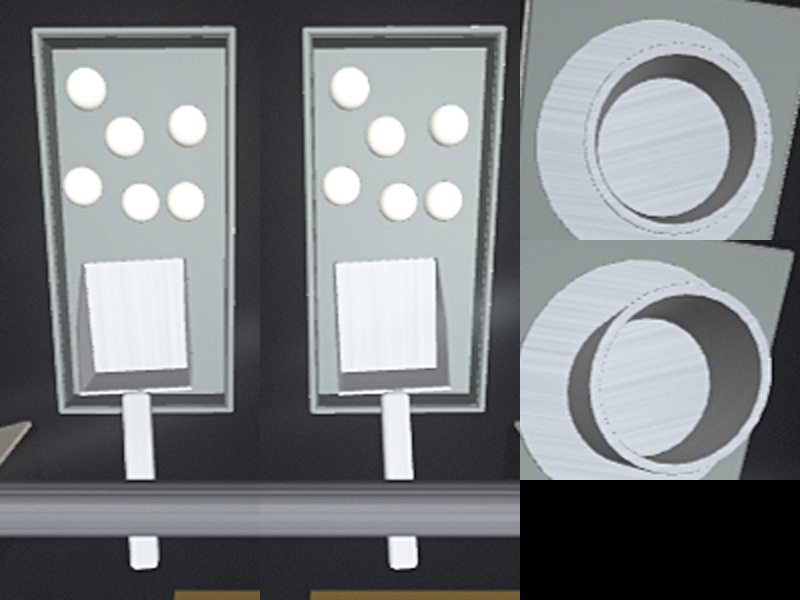

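The crops give tray rim corners, lip corners, handle edges, balls and the jar rim centre, at about (318.5,108) in j1 and (390.5,109) in j2. Triangulating these next.

Run:
```python
from h import *
c={f:load(f)[1] for f in('t1','t2','j1','j2')}
A=lambda p:(180+p[0]/2,30+p[1]/2); B=lambda p:(242+(p[0]-260)/2,30+p[1]/2)
N={'rimFL':((33,28),(303,28),.03),'rimFR':((236,28),(507,28),.03),'rimNL':((60,412),(310,412),.03),'rimNR':((233,411),(485,411),.03),
'lipL':((84,262),(335,262),.005),'lipR':((184,259),(436,259),.005),'h0':((137,395),(397,395),.057),'h1':((145,568),(403,568),.087)}
for i,(a,b) in enumerate(zip([(86,89),(124,137),(187,126),(83,186),(140,203),(185,201)],[(350,89),(386,136),(449,126),(342,186),(398,203),(444,201)])): N[f'b{i}']=(a,b,.0155)
for k,(a,b,z) in N.items():
    P,e=tri(c['t1'],A(a),c['t2'],B(b)); print(k,P.round(4),round(e*1e3,1),'onz',onz(c['t1'],A(a),z)[0,:2].round(4),onz(c['t2'],B(b),z)[0,:2].round(4))
print('jar',tri(c['j1'],(318.5,108),c['j2'],(390.5,109)),onz(c['j1'],(318.5,108),.148),onz(c['j2'],(390.5,109),.148))
```

```text
rimFL [0.6886 0.3213 0.0288] 0.2 onz [0.6885 0.321 ] [0.6882 0.3213]
rimFR [0.6878 0.201  0.0314] 0.2 onz [0.6883 0.201 ] [0.688  0.2007]
rimNL [0.4475 0.3207 0.0274] 0.1 onz [0.4485 0.32  ] [0.4484 0.3206]
rimNR [0.4503 0.2004 0.0338] 0.1 onz [0.449  0.2002] [0.4489 0.1994]
lipL [0.5489 0.3031 0.0043] 0.1 onz [0.5491 0.3029] [0.5489 0.3031]
lipR [0.5511 0.2338 0.0072] 0.1 onz [0.551  0.2339] [0.5509 0.2335]
h0 [0.4692 0.2632 0.0566] 0.1 onz [0.4694 0.2632] [0.4693 0.2633]
h1 [0.3582 0.2589 0.0794] 0.0 onz [0.3632 0.258 ] [0.3632 0.2598]
b0 [0.6567 0.2932 0.0197] 0.2 onz [0.6575 0.294 ] [0.6573 0.2932]
b1 [0.6288 0.2705 0.0209] 0.4 onz [0.6292 0.2712] [0.6296 0.2701]
b2 [0.6352 0.2307 0.0191] 0.2 onz [0.6357 0.2308] [0.6355 0.2301]
b3 [0.5989 0.2982 0.0192] 0.2 onz [0.5991 0.299 ] [0.599  0.2982]
b4 [0.5883 0.2618 0.0186] 0.2 onz [0.5883 0.2621] [0.5882 0.2615]
b5 [0.5895 0.2323 0.0215] 0.2 onz [0.5896 0.2325] [0.5894 0.2313]
jar (array([ 0.59139917, -0.28973061,  0.14523593]), np.float64(0.000852553032966064)) [[ 0.59163123 -0.28942681  0.148     ]] [[ 0.59078534 -0.28877762  0.148     ]]
```

```bash
cat >> h.py <<'E'
def tool(lip,yaw=0,pitch=0):
    """TCP pose for scoop lip position, yaw and nose-up pitch (rad)"""
    S=R.from_euler('z',yaw)*R.from_euler('y',-pitch)
    return np.array(lip)+S.apply([-.125,0,.039]),(S*R.from_quat([1,0,0,0])).as_quat()
def go(lip,yaw=0,pitch=0,vel=.06):
    p,o=tool(lip,yaw,pitch); manip.servo_line(p,o,vel=vel)
    print('lip',np.round(lip,3),'F',manip.current_force().round(1),'M',manip.current_wrist_torque().round(2),'err mm',((manip.current_tool_pos()-p)*1e3).round(1),'gap',round(manip.current_finger_gap(),4),'t',round(manip.current_clock(),2))
E
python3 - <<'E'
from h import *
d=np.radians
for a in (([.678,.2625,.003],0,0),([.678,.2625,.02],0,d(18)),([.6,.2625,.25],0,d(15)),([.59,0,.25],0,d(15)),([.5914,-.2895,.173],0,d(13)),([.5914,-.2895,.173],-.4,d(13))):
    print(manip.solve_ik(*tool(*a)))
p,o=tool([.550,.2675,.003],.045); print(p)
manip.move_pose(p+[0,0,.11],o); manip.servo_line(p,o,vel=.12)
manip.sleep(.2); print(manip.current_tool_pos()-p,manip.current_force().round(1)); effector.close(f_grip=50)
print(manip.current_finger_gap(),manip.current_gripper_force(),manip.current_force().round(1),manip.current_clock(),manip.current_tool_pos()-p)
go([.553,.2625,.003],0,0,.04)
im,c=grab('wrist','g1')
E
```

```text
[ 0.01844406  0.74686307 -0.6971648   1.7634327   0.61266002  0.86099725
 -2.53293082]
[-0.79155558  0.58184886  0.23851716  2.05783963  0.18530151  0.25948765
 -2.35204604]
[ 0.17125986  0.19221726 -0.92530536  1.98261261  0.42685913  0.88661444
 -2.54741672]
[ 0.90316591 -0.08138315 -0.91649586  2.16814367 -0.0859109   0.76264047
 -1.53666123]
[ 1.25743978  0.31425359 -0.76727723  2.01682616  0.1565872   0.70296847
 -1.14401547]
[ 1.06847846  0.24173743 -0.72292248  2.08503884  0.26881996  0.66153253
 -1.78756391]
[0.42512654 0.2618769  0.042     ]
[0.00051439 0.00014037 0.00057007] [ 0.2 -0.2  0.3]
0.017253540147095042 49.997432827949524 [ 0.8 -0.2  0.3] 8.0333 [-1.79034031e-05 -2.96011409e-06 -1.77674605e-05]
lip [0.553 0.262 0.003] F [ 0.2  0.  -0.2] M [ 0.06  0.01 -0.05] err mm [ 0.1 -0.1 -0. ] gap 0.0177 t 8.28
```

View pics/g1.png

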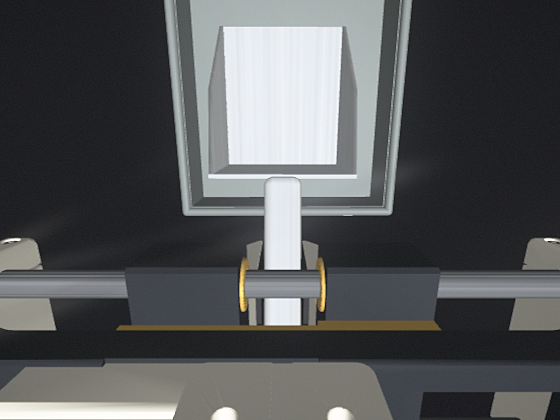

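The scoop is held straight, with lip corners at (223,27) and (343,27) and the tray walls visible either side. Next I push in stages, watching the force.

Run:
```python
from h import *
c=viewer.get_calibration('wrist'); print(onz(c,[(223,27),(343,27)],.005))
print(manip.current_q().round(2))
for x in (.60,.63,.65,.66):
    go([x,.2625,.003],0,0,.06)
    if abs(manip.current_force()).max()>25: break
print(manip.current_q().round(2))
im,_=grab('scene','s1'); im2,_=grab('top','tp1')
z=lambda i,x,y,w,h:cv2.resize(i[y:y+h,x:x+w],(400,400),interpolation=cv2.INTER_CUBIC)
cv2.imwrite('pics/p1.png',np.hstack([z(im,310,240,140,140),z(im2,90,150,100,100)])[:,:,::-1])
```

```text
[[0.55307632 0.29787611 0.005     ]
 [0.55321937 0.22922514 0.005     ]]
[-0.17  0.54 -0.53  2.04  0.44  0.67 -2.56]
lip [0.6   0.262 0.003] F [-0.3 -0.2  0.5] M [ 0.01 -0.1   0.02] err mm [-0.2  0.1 -0. ] gap 0.0174 t 9.27
lip [0.63  0.262 0.003] F [ 0.7 -0.5  0. ] M [-0.   -0.05 -0.  ] err mm [ 0.3 -0.  -0. ] gap 0.0175 t 9.92
lip [0.65  0.262 0.003] F [0.  0.9 0.7] M [-0.04 -0.06 -0.02] err mm [ 0.7 -0.2 -0. ] gap 0.0174 t 10.4
lip [0.66  0.262 0.003] F [ 0.4 -0.1  0.6] M [-0.04 -0.13 -0.  ] err mm [ 0.7 -0.2 -0. ] gap 0.0174 t 10.72
[-0.12  0.67 -0.51  1.81  0.44  0.78 -2.43]
```

View pics/p1.png

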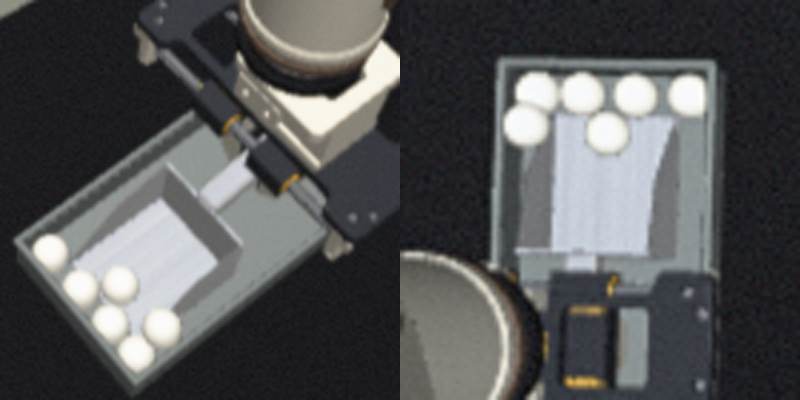

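Four balls lie along the far wall, one is already in the scoop and one is in the left corner. The two middle ones are in front of the lip, so I push on, tip back and lift slightly.

Run:
```python
from h import *
for x in (.668,.674,.679):
    go([x,.262,.003],0,0,.04)
    if abs(manip.current_force()).max()>25: break
d=np.radians
L=manip.current_tool_pos()[0]+.125
for a in (3,6,10,14,18):
    go([L-.0003*a,.262,.0035+.082*np.sin(d(a))],0,d(a),.05)
print(manip.current_q().round(2))
manip.sleep(.5)
im,_=grab('scene','s2'); im2,_=grab('wrist','w2')
cv2.imwrite('pics/p2.png',np.hstack([cv2.resize(im[240:380,310:450],(400,400)),cv2.resize(im2[0:220,170:390],(400,400))])[:,:,::-1])
```

```text
lip [0.668 0.262 0.003] F [-0.6 -0.8  2.2] M [-0.07  0.19  0.02] err mm [ 0.4 -0.1  0.1] gap 0.0175 t 11.17
lip [0.674 0.262 0.003] F [-3.2  0.8  2.4] M [0.35 0.66 0.16] err mm [-0.5  0.9  0. ] gap 0.0175 t 11.47
lip [0.679 0.262 0.003] F [-1.3  3.3  0.3] M [0.96 0.32 0.46] err mm [0.1 1.5 0.1] gap 0.0173 t 11.74
lip [0.678 0.262 0.008] F [-0.4  4.8 -0.6] M [1.12 0.67 0.62] err mm [-1.1  0.8 -0. ] gap 0.0176 t 11.99
lip [0.677 0.262 0.012] F [-1.4  4.9 -1.7] M [1.25 0.68 0.71] err mm [-0.7  0.7 -0.1] gap 0.0175 t 12.24
lip [0.676 0.262 0.018] F [-0.7  5.3 -2.9] M [1.25 0.65 0.87] err mm [-0.3  0.7 -0.1] gap 0.0176 t 12.53
lip [0.675 0.262 0.023] F [-1.   5.4 -2.3] M [1.15 0.72 0.87] err mm [0.4 0.9 0.1] gap 0.0177 t 12.88
lip [0.674 0.262 0.029] F [-0.1  5.6 -2.6] M [1.08 0.85 0.94] err mm [0.5 0.9 0.1] gap 0.0177 t 13.22
[-0.69  0.55  0.11  2.06  0.42  0.3  -2.56]
```

View pics/p2.png

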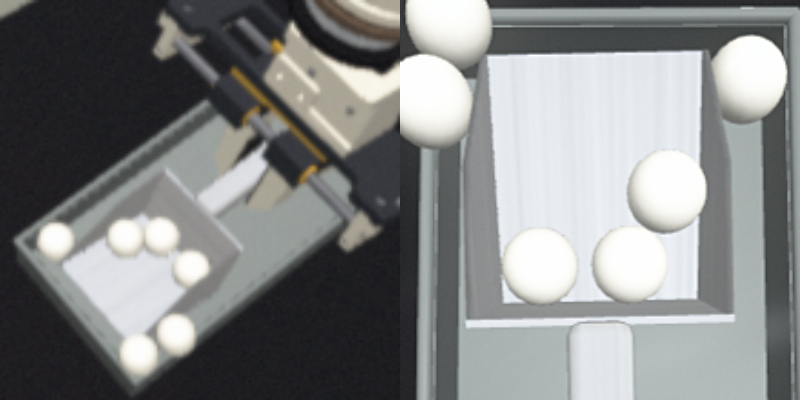

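Three balls are settled at the back of the scoop. The 5 N side force comes from a loose ball wedged beside the scoop, so I back off towards the robot to free it, then lift and check.

Run:
```python
from h import *
a=np.radians(18)
go([.660,.262,.031],0,a,.04); go([.640,.262,.034],.0,a,.05)
if abs(manip.current_force()[1])<3:
    go([.630,.262,.11],.05,a,.08); go([.60,.262,.26],.15,a,.12)
manip.sleep(.3); print(manip.current_q().round(2))
im,_=grab('scene','s3'); im2,_=grab('wrist','w3')
cv2.imwrite('pics/p3.png',np.hstack([im[:,130:530],im2[:,80:480]])[:,:,::-1])
```

```text
lip [0.66  0.262 0.031] F [-0.8  4.8 -1.8] M [1.06 0.92 1.03] err mm [1.1 0.2 0.5] gap 0.0178 t 14.32
lip [0.64  0.262 0.034] F [-0.1  0.1 -2.4] M [0.03 0.73 0.02] err mm [ 0.2 -1.2 -0.1] gap 0.0176 t 14.88
lip [0.63  0.262 0.11 ] F [ 0.1 -0.7 -3. ] M [ 0.02  0.72 -0.05] err mm [-0.3 -0.2 -0.5] gap 0.0177 t 15.99
lip [0.6   0.262 0.26 ] F [-0.4  0.1 -1.8] M [-0.13  0.76 -0.  ] err mm [-0.4 -0.3 -0.9] gap 0.0175 t 17.42
[-0.66  0.05  0.03  2.08  0.21  0.75 -2.18]
```

View pics/p3.png

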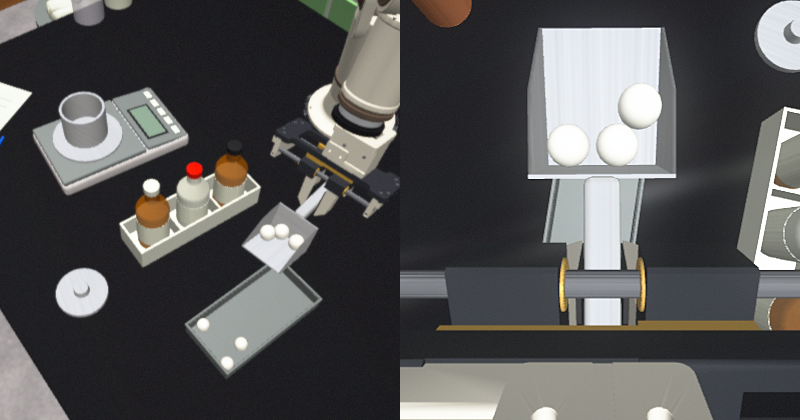

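Three balls are in the scoop and the other three are still in the tray. The lip sits at the same place in the wrist view, so the scoop hasn't slipped. Carrying over now.

Run:
```python
from h import *
a=np.radians(18)
go([.60,.0,.265],.08,a,.12); go([.5914,-.2895,.265],0,a,.12)
manip.sleep(.3)
go([.5914,-.2895,.215],0,np.radians(15),.06)
manip.sleep(.3)
im,_=grab('scene','s4'); im2,_=grab('wrist','w4'); im3,_=grab('top','tp4')
cv2.imwrite('pics/p4.png',np.hstack([cv2.resize(im[20:230,100:310],(400,400)),cv2.resize(im2[:300,130:430],(400,400))])[:,:,::-1])
```

```text
lip [0.6   0.    0.265] F [-0.6 -0.6 -2.3] M [-0.01  0.71  0.01] err mm [-0.   0.5 -0.1] gap 0.0179 t 20.07
lip [ 0.591 -0.29   0.265] F [-0.4 -0.5 -2.3] M [0.08 0.68 0.01] err mm [ 0.1  0.5 -0. ] gap 0.0174 t 22.55
lip [ 0.591 -0.29   0.215] F [-0.8 -0.2 -2.5] M [ 0.01  0.64 -0.01] err mm [ 0.1 -0.3  0.2] gap 0.0176 t 23.72
```

View pics/p4.png

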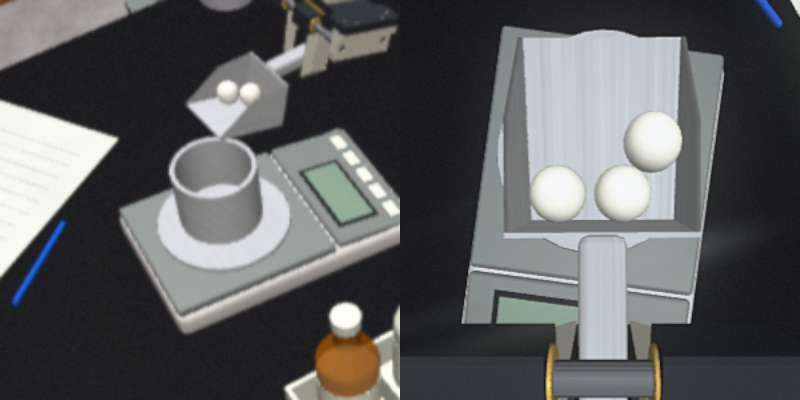

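The scoop is above the jar with all three balls in. The lip corners in the scene crop are at (187,106) and (222,138), and the mouth centre is near (214,166). I check these against the expected projections, then descend.

Run:
```python
from h import *
cs=viewer.get_calibration('scene'); k=210/400
px=lambda x,y:(100+x*k,20+y*k)
print('lip exp',proj(cs,[[.5914,-.2545,.216],[.5914,-.3245,.216]]),'seen',px(222,138),px(187,106))
print('mouth exp',proj(cs,[.5914,-.2895,.148]),'seen',px(214.5,166.5))
print('lip-z by wrist',onz(load('w4')[1],[(130+522*.75-300,28),(130+.75*(683-400),28)],.217).round(4))
go([.5914,-.2895,.190],0,np.radians(14),.05); go([.5914,-.2895,.174],0,np.radians(13),.03)
manip.sleep(.5); im,_=grab('scene','s5'); im2,_=grab('wrist','w5'); im3,_=grab('top','tp5')
cv2.imwrite('pics/p5.png',np.hstack([cv2.resize(im[60:165,150:255],(400,400)),cv2.resize(im2[:300,130:430],(400,400))])[:,:,::-1])
```

```text
lip exp [[215.39104779  92.98695046]
 [197.51669093  74.8071134 ]] seen (216.55, 92.45) (198.175, 75.65)
mouth exp [[210.66014058 107.92670728]] seen (212.6125, 107.41250000000001)
lip-z by wrist [[ 0.591  -0.2532  0.217 ]
 [ 0.5911 -0.3226  0.217 ]]
lip [ 0.591 -0.29   0.19 ] F [ 0.  -0.4 -2.4] M [0.02 0.57 0.  ] err mm [-0.2 -0.1 -0.3] gap 0.0174 t 24.77
lip [ 0.591 -0.29   0.174] F [-0.9  0.6 -2.8] M [0.01 0.5  0.02] err mm [-0.1 -0.1 -0.2] gap 0.0173 t 25.38
```

View pics/p5.png

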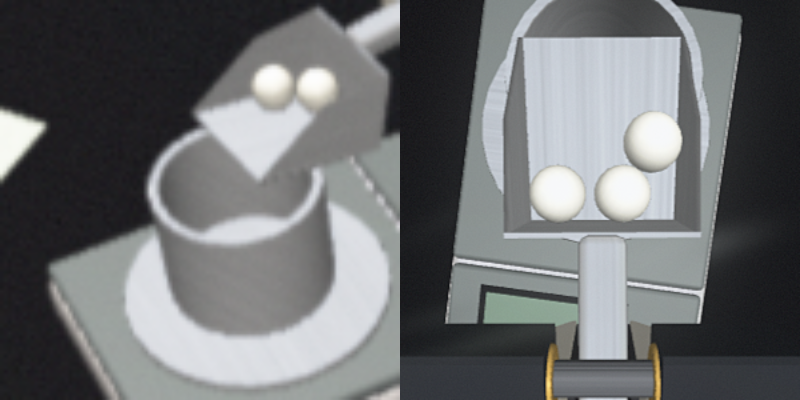

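The lip is over the middle of the mouth and about 26 mm above the rim, nothing is touching, and the three balls are at rest in the scoop.

```bash
python3 -c "
from h import *
print(abs(manip.current_joint_velocities()).max(),manip.current_gripper_force()); print(manip.hand_in())"
```

```text
0.002088700938223792 49.97507035732269
the job is handed in; nothing more can be done
None
```

I handed the job in at about 26 s: the scoop is held still with three balls in it, its lip over the middle of the jar's mouth about 26 mm above the rim. The other three balls were still in the tray after the lift, and I saw no contact with the jar, balance or bottles; the hand-in gave no verdict.

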